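Take a roll with the kitchen tongs and hold it over the plate

TASK

Pick up the kitchen tongs, squeeze them shut on the small round roll on the marble board, and lift it. Carry it over the middle of the empty plate and finish while still holding it there in the tongs, about 15 cm above the plate and touching nothing else; do not put it down. Touch the roll only with the tongs, and leave the other baked goods and everything else on the table where they are.

Things in the scene. Friction and masses are not known exactly. Their poses are not given: they have to be found in the camera images.
- tongs: steel kitchen tongs lying on their side, two sprung arms side by side, 215 mm long, 105 g, balanced at the grips. Origin: centre line, middle of the rubber grips, at the flat underside. x runs from the hinge (x = -94 mm) along the centre line to the jaws, y across the arms (they are squeezed along y), z up. Arms 22 mm tall. Both arms move alike, so the centre line stays midway
- tongs_grip (a point): the middle between the tongs' two rubber grips, on the centre line, 17 mm above the underside; axes as the tongs. The grips are 60 mm long (x), 34 mm tall and, sprung open, 65 mm wide over both at their middle. Squeezed to 56-60 mm the tongs can be carried, jaws still open; closed on the roll they are about 42 to 45 mm wide there. A grip force of 20 to 40 N holds the roll well
- tongs_jaw (a point): the middle between the tongs' jaws, on the centre line 100 mm ahead (+x) of tongs_grip, 11 mm above the underside; the roll's centre belongs here. Each jaw is a shallow upright V plate 22 mm tall reaching about 22 mm fore and aft of this point. Free gap between the jaws' inner edges: 80 mm sprung open, about 65 mm at 58 mm over the grips. Axes as the tongs
- tongs_left (a joint): angle of the left arm about the tongs' hinge (the right arm follows alike), 0 = sprung open, grows as the tongs are squeezed, about 0.13 rad when closed on the roll, 0.21 at the stop. The spring pushes each grip outward with about 7 N when open, 8 N when closed on the roll
- roll_center (a point): the centre, half-way up, of the small round bread roll: 42 mm across, 34 mm high, 45 g, sides upright at mid height, flat underside on the board, z up
- board: fixed white marble board, 130 mm (x) by 300 mm (y), 18 mm thick, origin at the centre of its underside. Three baked goods lie on it in a row along y, 100 mm apart, in any order: the round roll, a bagel and a finger roll
- plate: fixed white plate, 180 mm across, 18 mm high, empty; origin at the centre of its underside
- bagel: ring-shaped bagel, 69 mm across, 25 mm high, on the board; leave it alone
- finger_roll: oblong finger roll, 84 x 34 x 28 mm, long side along the board's x, on the board; leave it alone
- mug: mug, 80 mm across, 95 mm tall, handle at its +y; origin under its centre; leave it alone
- salt: steel salt shaker, 44 mm across, 68 mm tall; origin under its centre; leave it alone
- spoon: spoon with a wooden handle lying flat, about 200 mm long; leave it alone
Mind the look-alikes: they are no part of the job. What is shaped like the tongs but purple is not meant. Of the things that look like the plate, the smaller one is meant.

How it is judged:
By the outcome, as a careful person would: the job done as asked, in the order asked, and still so for the second after the job is handed in, while the arm keeps its last pose, push and grip.
It also fails if it takes over 45 s, if anything falls off the work surface, if the arm or the gripper's body presses on something with over 40 N, if the wrist force passes 120 N, or if a joint passes its speed limit or range.

ROBOT

A 6-joint arm with a two-finger parallel gripper is mounted at the origin on the work surface. World frame = base frame: x ahead of the robot, y to its left, z up, the work surface at z = 0. Lengths are in m, angles in rad, forces in N, time in s.
With the tool pointing down it reaches from about 0.35 to 0.975 m from the base axis. Payload 4.9 kg.
Tool frame: the origin (TCP) lies at the very end of the fingers, on their centre line; the grasp point (between the pads) lies 19 mm behind it; z points along the fingers, y is the line along which they close (so a half turn about z gives the same grasp; the last joint's range is limited). The gripper opens to 85 mm and grips with 20 to 120 N. Pads are 22 mm wide; open, the fingers measure 114 mm over their backs; the gripper's body (76 mm by 85 mm) begins 54 mm behind the grasp point. The pads swing forward as they close: fully open they stand 13 mm farther back than shut.
Start: joints at [-1.249, 0.053, 1.613, -0, 1.476, -0.119], TCP at [0.267, -0.565, 0.231] pointing down, gripper open.
Joint ranges: [-3.01, 3.01], [-1.01, 2.22], [0.06, 2.58], [-1.02, 4.17], [0.09, 2.62], [-3.14, 3.14]. Speed limits (rad/s): [2.57, 2.57, 3.14, 3.14, 3.14, 3.14].

INTERFACE

Orientations are given as a unit quaternion [w, x, y, z].
In Python, from plant import state, optics, ticket, nets gives the robot as it stands. The module is installed in compiled form; this text tells all that it offers.
- The arm moves only by the shell command python3 -m inch 'ROWS' [OPENING]. ROWS is JSON, a list of rows, each an object of numbers: "dx", "dy", "dz": the shift along the tool's x, y, z as a fraction of full scale; "rx", "ry", "rz": the turn, a rotation vector about the tool's x, y, z as a fraction of full scale. In form: [{"dx": .., "dy": .., "dz": .., "rx": .., "ry": .., "rz": ..}, ...]. A call has 1 to 5 rows; each row is the pose to reach, as a shift and turn from the pose commanded when the call began, along the tool's axes at that moment; what a row does not reach only later rows make up. Full scale, the value 1, is 0.8 m for a shift and 1.5 rad for a turn. A row lasts 1/10 s, in which the tool goes at most 50 mm and 8.59 degrees, less where a joint would pass 70% of its speed; a pose out of reach is approached as far as the arm can. A call with a number of a shift or a turn outside -1 to 1 is refused whole. A call with a gripper value outside its range is refused whole. OPENING is the opening, from -1 (shut) to 1 (fully open), set as the call begins (- or left out, the last holds). The fingers move at their own pace and stop on an object; the grip force is fixed at half the most. Time passes only in rows, so rows that repeat a pose let the fingers close. It gives the time, the measured TCP pose, the force, the opening and the grip force at its end, in the units of the state.
- state(): the state, without advancing time (a new reading comes with each control period).
- optics.grab_frame(name): name is "side" or "top" or "wrist"; returns the picture (480x640x3 uint8, red, green, blue); there is no depth.
- optics.camera_info(name): a dict with "fx", "fy", "cx", "cy" (pixels), "k1" (the pictures are not rectified: a ray, as slopes to the right and down, at radius r is drawn at 1 + k1 r^2 times it, then the intrinsics apply), "R" (3x3) and "t" (3): a world point X has camera coordinates R X + t. Camera axes: x right, y down, z forward; pixel columns grow to the right and rows downward; lengths in m; the calibration is good to about 2 mm. A picture is of the moment at which its call begins: read the wrist's pose just before it. camera_info takes no time and is no camera call; for the wrist camera it gives the pose at the moment of the call.
- ticket.job_done(): hands the job in; it is judged then, once.
Trained networks look in the newest picture that a camera, given by its name, has taken for a name from the list of things; names that differ only in an ending like _2 or _b are one class to them, and where a whole thing is asked for, a point or a joint stands for the part that bears it (a point fixed in the world has none). Each returns a list of dicts, best first, with "confidence" (0 to 1); they miss things now and then, are a little off and sometimes report something else, mostly with a low value. They report only what shows in the picture. A call takes as long as a camera call. They do not tell look-alikes from the thing itself.
- nets.boxes_of(camera, name): "bbox" ([centre column, centre row, width, height] in pixels, round what is visible of it).
- nets.outline_of(camera, name): "pixels" (480x640 bool, what is visible of it) and "bbox" ([centre column, centre row, width, height] in pixels, round what is visible of it).
The state is a dict: "time": time; "joint_pos": joint angles; "joint_vel": joint speeds; "joint_efforts": joint torques, N m; "tool_pos": TCP position; "tool_rot": TCP orientation; "contact_force": force on the tool from outside, world axes, zero at the start; "ft_torque": the same for the moment, N m; "gripper_width": opening from 0.0 (shut) to 1.0 (fully open); "grasp_force": force on a finger pad.
Only numpy, scipy, OpenCV 4.12 (cv2) and the standard library are available. Lean on these libraries where they do the work, as an engineer would, in place of code of your own. Each camera call takes 0.05 s, during which the arm holds its last target. There are 200 camera calls.

## Working session

There is one attempt and no reset: what is moved stays moved. The work goes in short steps, Python scripts to look and compute and a shell command to move; the robot and the scene stay as the last step left them, time stands still between calls to the robot, and variables do not carry over. Pictures are saved under pics/ and viewed, at most 13 in all, crops included, and the job is handed in when it is done.

```bash
mkdir -p pics; python3 - <<'E'
from plant import state, optics, nets
import cv2,numpy as np
s=state();print(s)
ims=[]
for c in ("top","side"):
    im=optics.grab_frame(c); ims.append(im); i=optics.camera_info(c); print(c,i)
    for n in ("tongs","roll_center","plate","board","bagel","finger_roll"):
        print(n,[(np.round(d["bbox"]).tolist(),round(d["confidence"],2)) for d in nets.boxes_of(c,n)[:3]])
    cv2.imwrite(f"pics/{c}0.png",im[:,:,::-1])
E
```

```text
{'time': 0.0, 'joint_pos': array([-1.24900383e+00,  5.33437948e-02,  1.61430277e+00,  3.08738801e-06,
        1.47601112e+00, -1.18987050e-01]), 'joint_vel': array([-0.00203774,  0.00041365, -0.00023464,  0.00238236,  0.00058871,
       -0.00151474]), 'joint_efforts': array([ 1.96744768e-03, -3.93663061e+01, -3.70178103e+01, -1.74291796e-05,
        6.93736816e-03,  5.70820660e-06]), 'tool_pos': array([ 0.2664608 , -0.56465645,  0.23006589]), 'tool_rot': array([-1.02736321e-03,  9.75811827e-01,  2.18609725e-01, -1.02991424e-04]), 'contact_force': array([ 0.42562707, -0.1148906 ,  0.31631298]), 'ft_torque': array([-0.02297105, -0.00121655,  0.01872391]), 'grasp_force': 0.0, 'gripper_width': 1.0003300709239455}
top {'fx': 503.2846198548558, 'fy': 503.2846198548558, 'cx': 316.8921878999765, 'cy': 240.5723717433417, 'k1': -0.014380014169195363, 'R': array([[ 0.02807357, -0.99944979,  0.01766329],
       [-0.99280031, -0.02993651, -0.11597993],
       [ 0.11644489, -0.01428015, -0.99309449]]), 't': array([-0.01131792,  0.45348752,  1.25551259])}
tongs [([210.0, 249.0, 80.0, 72.0], 0.7), (
[... 388 characters left out ...]
370252059, 'fy': 538.7173370252059, 'cx': 318.88480768869215, 'cy': 234.1572734747779, 'k1': -0.04714244833346125, 'R': array([[-0.98693144, -0.16052883,  0.01402985],
       [-0.11021755,  0.60896672, -0.78550088],
       [ 0.11755182, -0.77678184, -0.61870149]]), 't': array([0.43204405, 0.07186415, 1.01545256])}
tongs [([298.0, 360.0, 112.0, 120.0], 0.6), ([476.0, 401.0, 126.0, 136.0], 0.57)]
roll_center [([235.0, 212.0, 20.0, 22.0], 0.75)]
plate [([410.0, 167.0, 48.0, 52.0], 0.84), ([336.0, 161.0, 72.0, 37.0], 0.78)]
board [([204.0, 260.0, 119.0, 115.0], 0.91)]
bagel [([189.0, 282.0, 43.0, 29.0], 0.92)]
finger_roll [([213.0, 249.0, 45.0, 17.0], 0.86), ([298.0, 361.0, 109.0, 109.0], 0.28)]
```

View pics/top0.png

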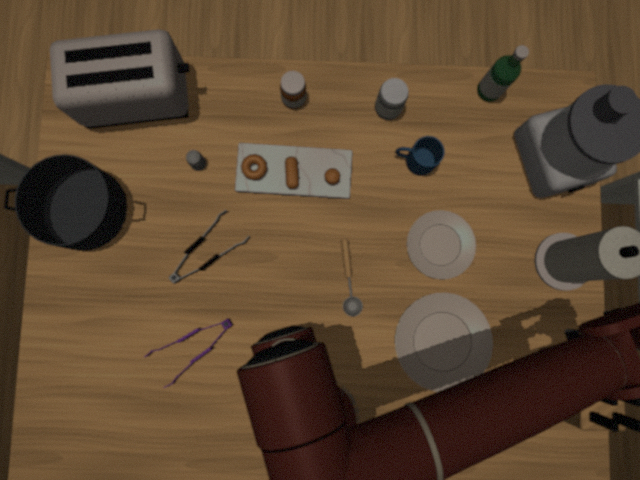

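View pics/side0.png

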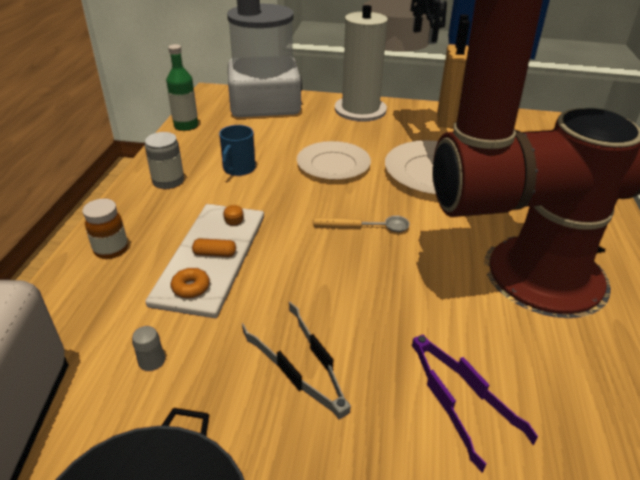

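The top view shows two tongs-shaped things: one steel with black grips at about (210,248), and one purple at (192,350). The steel one is meant, because purple is excluded. There are also two plates, at (441,244) and (443,342), and the smaller one at (441,244) is meant. The roll is at (332,176), at the right end of the board. I'll confirm these in an enlarged crop and measure them.

```bash
cat > h.py <<'E'
import numpy as np, cv2
from plant import state, optics, nets
from scipy.spatial.transform import Rotation as Ro
def ray(i,p):
    d=np.array([(p[0]-i["cx"])/i["fx"],(p[1]-i["cy"])/i["fy"]]); u=d.copy()
    for _ in range(10): u=d/(1+i["k1"]*(u@u))
    R=np.array(i["R"]);t=np.array(i["t"])
    return -R.T@t, R.T@np.array([u[0],u[1],1])
def onplane(i,p,z):
    c,d=ray(i,p); return c+d*(z-c[2])/d[2]
def proj(i,X):
    X=np.atleast_2d(X); c=X@np.array(i["R"]).T+np.array(i["t"]); u=c[:,:2]/c[:,2:]
    u=u*(1+i["k1"]*(u**2).sum(1,keepdims=True))
    return u*[i["fx"],i["fy"]]+[i["cx"],i["cy"]]
def tool():
    s=state(); q=s["tool_rot"]; return s["tool_pos"],Ro.from_quat([q[1],q[2],q[3],q[0]]),s
def go(target,yaw=None):
    "shift/turn fractions in tool axes to bring TCP to target with tool x at yaw, pointing down (from measured pose)"
    p,R,s=tool(); d=R.inv().apply(np.array(target)-p)/0.8
    out=[d.round(4)]
    if yaw is not None:
        T=Ro.from_matrix(np.array([[np.cos(yaw),np.sin(yaw),0],[np.sin(yaw),-np.cos(yaw),0],[0,0,-1]]).T)
        out.append(((R.inv()*T).as_rotvec()/1.5).round(4))
    x=R.apply([1,0,0]); print("pos",p.round(4),"yaw",round(np.arctan2(x[1],x[0]),4),"z",R.apply([0,0,1]).round(4),"->",out, "F",s["contact_force"].round(1),"w",round(s["gripper_width"],3),"g",round(s["grasp_force"],1),"t",round(s["time"],2))
E
python3 - <<'E'
from h import *
t=optics.camera_info("top");s=optics.camera_info("side")
for n,z,a,b in (("roll",.035,(332,176),(234,214)),("plate",.018,(441,244),(334,161)),("hinge",.015,(176,277),(342,407)),("jawR",.011,(248,239),(292,306)),("jawL",.011,(224,213),(246,330)),("gripL",.017,(196,245),(289,370)),("gripR",.017,(210,263),(320,349))):
    print(n,onplane(t,a,z).round(3),onplane(s,b,z).round(3))
im=cv2.imread("pics/top0.png");a=cv2.resize(im[190:410,130:270],None,fx=2.7,fy=2.7,interpolation=2)
b=cv2.resize(im[190:410,380:510],None,fx=2.7,fy=2.7,interpolation=2)[:a.shape[0]]
cv2.imwrite("pics/crop1.png",np.hstack([a,b]))
E
```

```text
roll [ 0.621 -0.032  0.035] [ 0.617 -0.028  0.035]
plate [ 0.455 -0.318  0.018] [ 0.45  -0.302  0.018]
hinge [0.351 0.357 0.015] [0.345 0.367 0.015]
jawR [0.454 0.179 0.011] [0.455 0.181 0.011]
jawL [0.52  0.244 0.011] [0.518 0.247 0.011]
gripL [0.434 0.31  0.017] [0.432 0.318 0.017]
gripR [0.389 0.272 0.017] [0.392 0.27  0.017]
```

View pics/crop1.png

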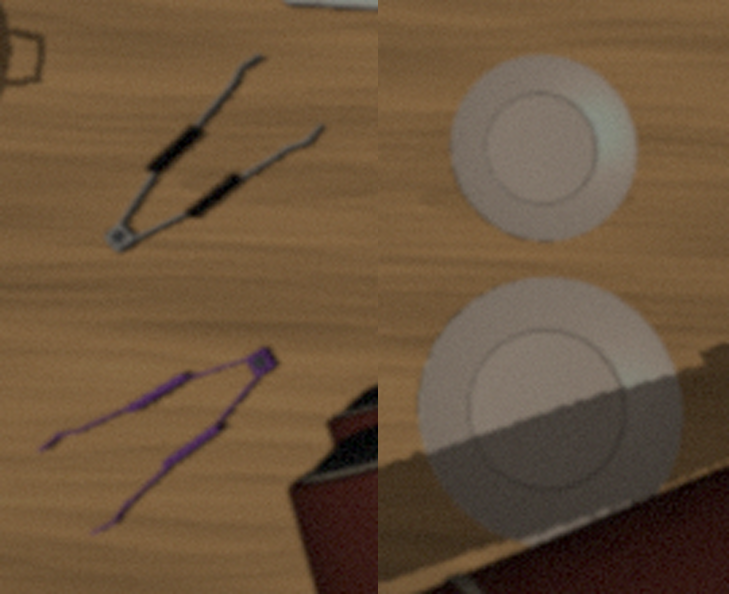

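The crop confirms both choices. The steel tongs with black grips are above the purple ones, and the smaller upper plate is empty. The tongs point at a yaw of about -0.82 from a grip near (0.413, 0.291), so I'll move there for a wrist view with the tool flipped to yaw 2.32.

```bash
A='[{"dx":0.46,"dy":-0.43,"dz":-0.06,"rz":-0.66},{"dx":0.46,"dy":-0.43,"dz":-0.06,"rz":-0.66},{"dx":0.46,"dy":-0.43,"dz":-0.06,"rz":-0.66},{"dx":0.46,"dy":-0.43,"dz":-0.06,"rz":-0.66},{"dx":0.46,"dy":-0.43,"dz":-0.06,"rz":-0.66}]'; python3 -m inch '[{"dx":0.46,"dy":-0.43,"dz":-0.06,"rz":-0.66},{"dx":0.46,"dy":-0.43,"dz":-0.06,"rz":-0.66},{"dx":0.46,"dy":-0.43,"dz":-0.06,"rz":-0.66},{"dx":0.46,"dy":-0.43,"dz":-0.06,"rz":-0.66},{"dx":0.46,"dy":-0.43,"dz":-0.06,"rz":-0.66}]' 1
python3 -c "
from h import *
go([.45,-.05,.28],2.32);go([.413,.291,.26],2.32)"
```

```text
pos [ 0.2667 -0.5653  0.2314] yaw 0.4408 z [ 0.e+00 -1.e-04 -1.e+00] -> [array([ 0.482 , -0.4847, -0.0608]), array([ 0.0000e+00,  1.0000e-04, -1.2528e+00])] F [-0.6  0.7  0. ] w 1.0 g 0.0 t 0.7
pos [ 0.2667 -0.5653  0.2314] yaw 0.4408 z [ 0.e+00 -1.e-04 -1.e+00] -> [array([ 0.6221, -0.89  , -0.0359]), array([ 0.0000e+00,  1.0000e-04, -1.2528e+00])] F [-0.6  0.7  0. ] w 1.0 g 0.0 t 0.7validation failed for argument at $[0]...
```

The call was refused, so a row probably needs all six numbers. I also left an unused variable in that command, and I'll type the rows directly from here on.

```bash
python3 -m inch '[{"dx":0.46,"dy":-0.43,"dz":-0.06,"rx":0,"ry":0,"rz":-0.66},{"dx":0.46,"dy":-0.43,"dz":-0.06,"rx":0,"ry":0,"rz":-0.66},{"dx":0.46,"dy":-0.43,"dz":-0.06,"rx":0,"ry":0,"rz":-0.66},{"dx":0.46,"dy":-0.43,"dz":-0.06,"rx":0,"ry":0,"rz":-0.66},{"dx":0.46,"dy":-0.43,"dz":-0.06,"rx":0,"ry":0,"rz":-0.66}]' 1
python3 -c "
from h import *
go([.45,-.05,.28],2.32);go([.413,.291,.26],2.32)"
```

```text
time: 1.2
tool_pos: [0.3589, -0.3322, 0.2554]
tool_rot: [0.0, 0.826, 0.563, 0.0]
contact_force: [1.2, -0.9, 0.6]
gripper_width: 0.999
grasp_force: 0.0
pos [ 0.3589 -0.3322  0.2554] yaw 1.1963 z [ 6.e-04 -4.e-04 -1.e+00] -> [array([ 0.37  , -0.0231, -0.0309]), array([ 4.000e-04,  4.000e-04, -7.491e-01])] F [ 1.2 -0.9  0.6] w 0.999 g 0.0 t 1.2
pos [ 0.3589 -0.3322  0.2554] yaw 1.1963 z [ 6.e-04 -4.e-04 -1.e+00] -> [array([ 0.7497, -0.2221, -0.0061]), array([ 4.000e-04,  4.000e-04, -7.491e-01])] F [ 1.2 -0.9  0.6] w 0.999 g 0.0 t 1.2
```

```bash
python3 -m inch '[{"dx":0.37,"dy":-0.02,"dz":-0.03,"rx":0,"ry":0,"rz":-0.75},{"dx":0.37,"dy":-0.02,"dz":-0.03,"rx":0,"ry":0,"rz":-0.75},{"dx":0.37,"dy":-0.02,"dz":-0.03,"rx":0,"ry":0,"rz":-0.75},{"dx":0.5,"dy":-0.1,"dz":-0.02,"rx":0,"ry":0,"rz":-0.75},{"dx":0.7,"dy":-0.2,"dz":-0.01,"rx":0,"ry":0,"rz":-0.75}]' 1
python3 -c "
from h import *
go([.413,.291,.26],2.32)"
```

```text
time: 1.7
tool_pos: [0.4125, -0.0907, 0.2679]
tool_rot: [0.001, 0.562, 0.827, 0.0]
contact_force: [0.3, 0.3, 0.8]
gripper_width: 1.002
grasp_force: 0.0
pos [ 0.4125 -0.0907  0.2679] yaw 1.9469 z [ 1.5e-03 -3.0e-04 -1.0e+00] -> [array([0.4436, 0.1758, 0.0097]), array([ 0.0007,  0.0007, -0.2488])] F [0.3 0.3 0.8] w 1.002 g 0.0 t 1.7
```

```bash
python3 -m inch '[{"dx":0.44,"dy":0.175,"dz":0.01,"rx":0,"ry":0,"rz":-0.25},{"dx":0.44,"dy":0.175,"dz":0.01,"rx":0,"ry":0,"rz":-0.25},{"dx":0.44,"dy":0.175,"dz":0.01,"rx":0,"ry":0,"rz":-0.25},{"dx":0.44,"dy":0.175,"dz":0.01,"rx":0,"ry":0,"rz":-0.25},{"dx":0.44,"dy":0.175,"dz":0.01,"rx":0,"ry":0,"rz":-0.25}]' 1
python3 -c "
from h import *
go([.413,.291,.26],2.32)"
```

```text
time: 2.2
tool_pos: [0.414, 0.1595, 0.2624]
tool_rot: [0.001, 0.401, 0.916, 0.0]
contact_force: [0.3, 0.1, -0.2]
gripper_width: 0.997
grasp_force: 0.0
pos [0.414  0.1595 0.2624] yaw 2.316 z [ 1.7e-03  2.0e-04 -1.0e+00] -> [array([0.1217, 0.1106, 0.0031]), array([ 0.0009,  0.0007, -0.0027])] F [ 0.3  0.1 -0.2] w 0.997 g 0.0 t 2.2
```

```bash
python3 -m inch '[{"dx":0.12,"dy":0.11,"dz":0,"rx":0,"ry":0,"rz":0},{"dx":0.12,"dy":0.11,"dz":0,"rx":0,"ry":0,"rz":0},{"dx":0.12,"dy":0.11,"dz":0,"rx":0,"ry":0,"rz":0},{"dx":0.12,"dy":0.11,"dz":0,"rx":0,"ry":0,"rz":0},{"dx":0.12,"dy":0.11,"dz":0,"rx":0,"ry":0,"rz":0}]' 1
python3 - <<'E'
from h import *
go([.413,.291,.26],2.32)
i=optics.camera_info("wrist");im=optics.grab_frame("wrist")
print(i)
cv2.imwrite("pics/w1.png",im[:,:,::-1])
for d in nets.outline_of("wrist","tongs"): print(d["bbox"],d["confidence"]); 
print(proj(i,[[.413,.291,.017],[.35,.36,.015],[.487,.212,.011]]))
E
```

```text
time: 2.7
tool_pos: [0.4138, 0.2878, 0.2618]
tool_rot: [0.0, 0.401, 0.916, -0.0]
contact_force: [-0.2, -1.3, -0.7]
gripper_width: 0.998
grasp_force: 0.0
pos [0.4138 0.2878 0.2618] yaw 2.3173 z [-3.e-04 -7.e-04 -1.e+00] -> [array([0.0036, 0.002 , 0.0023]), array([-0.0005,  0.0002, -0.0018])] F [-0.2 -1.3 -0.7] w 0.998 g 0.0 t 2.7
{'fx': 361.5641239610538, 'fy': 361.5641239610538, 'cx': 313.48763304136844, 'cy': 241.81802885394163, 'k1': -0.0681349862573593, 'R': array([[ 7.34612845e-01,  6.78486252e-01, -6.11698482e-04],
       [ 6.42711159e-01, -6.95588865e-01,  3.21058401e-01],
       [ 2.17408221e-01, -2.36246771e-01, -9.47059200e-01]]), 't': array([-0.49822305, -0.11770371,  0.38762954])}
[318.4, 193.1, 84.1, 198.4] 0.81
[149.2, 71.2, 84.5, 142.4] 0.72
[[315.88075931 196.53217983]
 [316.56938408 105.91747435]
 [316.29537102 284.6657466 ]]
```

View pics/w1.png

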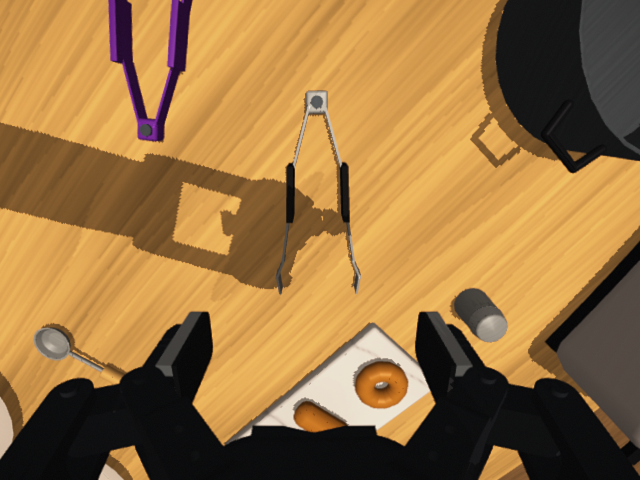

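The wrist view shows the tongs upright in the frame: hinge at (317,101), grips at (291,193) and (345,193), jaws at (280,284) and (357,283).

```bash
python3 - <<'E'
from h import *
i=optics.camera_info("wrist")
h=onplane(i,(317,101),.024); a=onplane(i,(291,193),.024);b=onplane(i,(345,193),.024)
j=(onplane(i,(280,283),.014)+onplane(i,(357,282),.014))/2
g=(a+b)/2; print("h",h,"g",g,"j",j,"sep",np.linalg.norm(a-b),np.linalg.norm(h-g),np.linalg.norm(j-g))
d=j-h;y=np.arctan2(d[1],d[0]);print("yaw",y, y+np.pi)
go([g[0],g[1],.06],y+np.pi)
E
```

```text
h [0.34794493 0.36260585 0.024     ] g [0.41153384 0.29537903 0.024     ] j [0.48635232 0.21564937 0.014     ] sep 0.0575048216739962 0.09253645864519802 0.10979354751089579
yaw -0.8153477505556841 2.326244903034109
pos [0.4141 0.2868 0.262 ] yaw 2.3148 z [ 1.e-04 -3.e-04 -1.e+00] -> [array([0.0102, 0.0049, 0.2525]), array([-0.0001,  0.0002, -0.0076])] F [ 1.1 -1.1  0.1] w 1.0 g 0.0 t 2.8
```

```bash
python3 -m inch '[{"dx":0.009,"dy":0.004,"dz":0.06,"rx":0,"ry":0,"rz":-0.005},{"dx":0.009,"dy":0.004,"dz":0.12,"rx":0,"ry":0,"rz":-0.005},{"dx":0.009,"dy":0.004,"dz":0.18,"rx":0,"ry":0,"rz":-0.005},{"dx":0.009,"dy":0.004,"dz":0.252,"rx":0,"ry":0,"rz":-0.005},{"dx":0.009,"dy":0.004,"dz":0.252,"rx":0,"ry":0,"rz":-0.005}]' 1
python3 - <<'E'
from h import *
go([.412,.2945,-.002],2.326)
i=optics.camera_info("wrist");im=optics.grab_frame("wrist")
p,R,s=tool()
v=im.copy()
cv2.imwrite("pics/w2.png",v[:,:,::-1])
print(proj(i,[[.412,.2945,.024],[.348,.3626,.024]]).round(0).tolist())
E
```

```text
time: 3.3
tool_pos: [0.407, 0.2912, 0.0539]
tool_rot: [-0.004, 0.399, 0.917, -0.005]
contact_force: [0.5, -1.5, -1.1]
gripper_width: 1.001
grasp_force: 0.0
pos [0.407  0.2912 0.0539] yaw 2.321 z [-0.0112 -0.0059 -0.9999] -> [array([-0.0015,  0.0082,  0.0698]), array([-0.0082, -0.0022, -0.0033])] F [ 0.5 -1.5 -1.1] w 1.001 g 0.0 t 3.3
[[327.0, 287.0], [328.0, 97.0]]
```

View pics/w2.png

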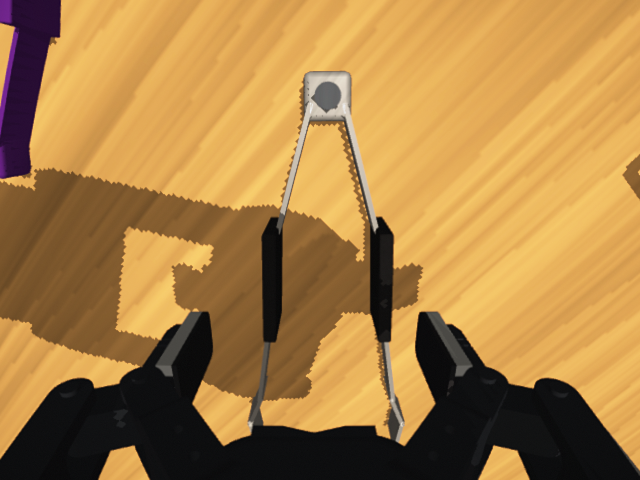

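The hinge at (328,95) and the grips match the predicted pixels. I'll let the arm settle for a moment and read it again.

```bash
python3 -m inch '[{"dx":0,"dy":0,"dz":0,"rx":0,"ry":0,"rz":0},{"dx":0,"dy":0,"dz":0,"rx":0,"ry":0,"rz":0},{"dx":0,"dy":0,"dz":0,"rx":0,"ry":0,"rz":0}]' 1
python3 - <<'E'
from h import *
go([.412,.2945,-.002],2.326)
E
```

```text
time: 3.65
tool_pos: [0.4137, 0.296, 0.0637]
tool_rot: [0.002, 0.398, 0.917, 0.002]
contact_force: [-0.4, -0.1, 0.3]
gripper_width: 0.997
grasp_force: 0.0
pos [0.4137 0.296  0.0637] yaw 2.3231 z [ 0.0052  0.0026 -1.    ] -> [array([ 0.0002, -0.0033,  0.0821]), array([ 0.0037,  0.0011, -0.002 ])] F [-0.4 -0.1  0.3] w 0.997 g 0.0 t 3.65
```

```bash
python3 -m inch '[{"dx":0,"dy":0,"dz":0.02,"rx":0,"ry":0,"rz":0},{"dx":0,"dy":0,"dz":0.04,"rx":0,"ry":0,"rz":0},{"dx":0,"dy":0,"dz":0.055,"rx":0,"ry":0,"rz":0},{"dx":0,"dy":0,"dz":0.065,"rx":0,"ry":0,"rz":0},{"dx":0,"dy":0,"dz":0.07,"rx":0,"ry":0,"rz":0}]' 1
python3 -m inch '[{"dx":0,"dy":0,"dz":0.003,"rx":0,"ry":0,"rz":0},{"dx":0,"dy":0,"dz":0.006,"rx":0,"ry":0,"rz":0},{"dx":0,"dy":0,"dz":0.006,"rx":0,"ry":0,"rz":0},{"dx":0,"dy":0,"dz":0.006,"rx":0,"ry":0,"rz":0}]' 1
python3 - <<'E'
from h import *
go([.412,.2945,-.002],2.326)
E
```

```text
time: 4.15
tool_pos: [0.4115, 0.2951, 0.0042]
tool_rot: [-0.0, 0.398, 0.917, -0.0]
contact_force: [-0.3, 0.9, -0.2]
gripper_width: 1.002
grasp_force: 0.0
time: 4.55
tool_pos: [0.4118, 0.2952, -0.0001]
tool_rot: [0.0, 0.398, 0.917, 0.0]
contact_force: [-0.1, -0.1, -0.6]
gripper_width: 0.995
grasp_force: 0.0
pos [ 4.118e-01  2.952e-01 -1.000e-04] yaw 2.3233 z [ 6.e-04  3.e-04 -1.e+00] -> [array([-0.0008, -0.0004,  0.0024]), array([ 0.0004,  0.0001, -0.0018])] F [-0.1 -0.1 -0.6] w 0.995 g 0.0 t 4.55
```

```bash
python3 -m inch '[{"dx":0,"dy":0,"dz":0.003,"rx":0,"ry":0,"rz":0},{"dx":0,"dy":0,"dz":0.003,"rx":0,"ry":0,"rz":0},{"dx":0,"dy":0,"dz":0.003,"rx":0,"ry":0,"rz":0},{"dx":0,"dy":0,"dz":0.003,"rx":0,"ry":0,"rz":0},{"dx":0,"dy":0,"dz":0.003,"rx":0,"ry":0,"rz":0}]' 0.36
python3 - <<'E'
from h import *
go([.412,.2945,-.002],2.326)
i=optics.camera_info("wrist");im=optics.grab_frame("wrist")
cv2.imwrite("pics/w3.png",im[:,:,::-1])
E
```

```text
time: 5.05
tool_pos: [0.4128, 0.2955, -0.0015]
tool_rot: [0.001, 0.398, 0.917, 0.001]
contact_force: [0.3, -0.6, 5.9]
gripper_width: 0.683
grasp_force: 9.1
pos [ 0.4128  0.2955 -0.0015] yaw 2.3234 z [ 0.0025  0.001  -1.    ] -> [array([-0.0003, -0.0016,  0.0006]), array([ 0.0017,  0.0007, -0.0017])] F [ 0.3 -0.6  5.9] w 0.683 g 9.1 t 5.05
```

View pics/w3.png

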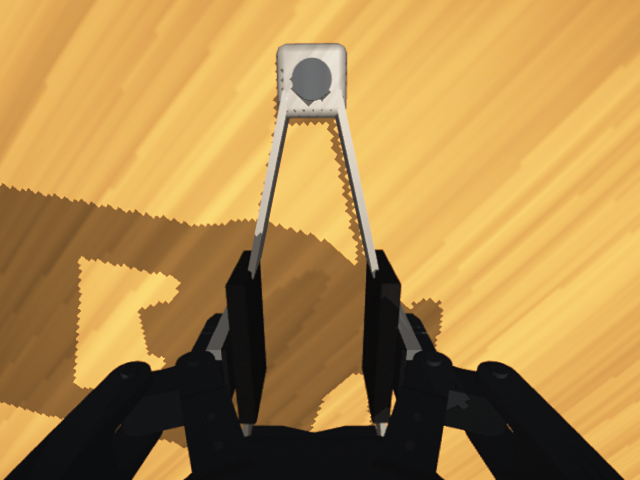

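The pads hold the grips at 58 mm with 9 N. I'll lift.

```bash
python3 -m inch '[{"dx":0,"dy":0,"dz":-0.02,"rx":0,"ry":0,"rz":0},{"dx":0,"dy":0,"dz":-0.06,"rx":0,"ry":0,"rz":0},{"dx":0,"dy":0,"dz":-0.11,"rx":0,"ry":0,"rz":0},{"dx":0,"dy":0,"dz":-0.16,"rx":0,"ry":0,"rz":0},{"dx":0,"dy":0,"dz":-0.19,"rx":0,"ry":0,"rz":0}]' 0.33
python3 - <<'E'
from h import *
go([.521,-.03,.15],np.pi)
E
```

```text
time: 5.6
tool_pos: [0.4124, 0.2955, 0.1523]
tool_rot: [0.001, 0.398, 0.917, 0.002]
contact_force: [0.4, 0.1, -1.5]
gripper_width: 0.666
grasp_force: 7.7
pos [0.4124 0.2955 0.1523] yaw 2.3233 z [ 0.0033  0.0019 -1.    ] -> [array([-0.3899, -0.179 ,  0.0026]), array([ 0.0021,  0.0016, -0.5455])] F [ 0.4  0.1 -1.5] w 0.666 g 7.7 t 5.6
```

```bash
python3 -m inch '[{"dx":-0.03,"dy":-0.015,"dz":0,"rx":0,"ry":0,"rz":-0.03},{"dx":-0.07,"dy":-0.035,"dz":0,"rx":0,"ry":0,"rz":-0.09},{"dx":-0.12,"dy":-0.055,"dz":0,"rx":0,"ry":0,"rz":-0.16},{"dx":-0.17,"dy":-0.08,"dz":0,"rx":0,"ry":0,"rz":-0.23},{"dx":-0.22,"dy":-0.1,"dz":0,"rx":0,"ry":0,"rz":-0.3}]' 0.33
python3 - <<'E'
from h import *
go([.50,-.03,.15],np.pi)
E
```

```text
time: 6.1
tool_pos: [0.473, 0.1103, 0.1486]
tool_rot: [-0.0, 0.181, 0.984, -0.0]
contact_force: [1.5, 0.3, -1.3]
gripper_width: 0.67
grasp_force: 7.7
pos [0.473  0.1103 0.1486] yaw 2.778 z [-8.e-04  0.e+00 -1.e+00] -> [array([-0.094 , -0.1519, -0.0018]), array([-1.000e-04, -6.000e-04, -2.424e-01])] F [ 1.5  0.3 -1.3] w 0.67 g 7.7 t 6.1
```

```bash
python3 -m inch '[{"dx":-0.03,"dy":-0.045,"dz":0,"rx":0,"ry":0,"rz":-0.07},{"dx":-0.06,"dy":-0.09,"dz":0,"rx":0,"ry":0,"rz":-0.14},{"dx":-0.085,"dy":-0.13,"dz":0,"rx":0,"ry":0,"rz":-0.21},{"dx":-0.094,"dy":-0.152,"dz":0,"rx":0,"ry":0,"rz":-0.24},{"dx":-0.094,"dy":-0.152,"dz":0,"rx":0,"ry":0,"rz":-0.24}]' 0.33
python3 - <<'E'
from h import *
import json
go([.52,-.03,.15],np.pi)
for c in ("top","side","wrist"):
    im=optics.grab_frame(c); i=optics.camera_info(c); cv2.imwrite(f"pics/b_{c}.png",im[:,:,::-1])
    for n in ("roll_center","tongs","tongs_jaw","tongs_grip"):
        for d in nets.outline_of(c,n)[:2]:
            ys,xs=np.nonzero(d["pixels"]); m=(xs.mean(),ys.mean())
            print(c,n,round(d["confidence"],2),np.round(d["bbox"],1),np.round(m,1),onplane(i,m,.035).round(4),onplane(i,d["bbox"][:2],.035).round(4))
t=cv2.imread("pics/b_top.png")[130:290,250:410];s=cv2.imread("pics/b_side.png")[150:310,150:310]
cv2.imwrite("pics/b2.png",np.hstack([cv2.resize(x,(400,400),interpolation=2) for x in(t,s)]))
E
```

```text
time: 6.6
tool_pos: [0.4994, -0.0307, 0.1485]
tool_rot: [-0.001, 0.006, 1.0, -0.0]
contact_force: [-0.1, 0.2, -0.1]
gripper_width: 0.666
grasp_force: 7.7
pos [ 0.4994 -0.0307  0.1485] yaw 3.1295 z [-1.2e-03 -1.0e-04 -1.0e+00] -> [array([-0.0257,  0.0012, -0.0019]), array([-0.0001, -0.0008, -0.008 ])] F [-0.1  0.2 -0.1] w 0.666 g 7.7 t 6.6
top tongs 0.88 [204.1 342.   55.1  42. ] [205.4 337. ] [0.2049 0.2704 0.035 ] [0.1926 0.273  0.035 ]
top tongs_jaw 0.75 [199.1 352.1  61.7  61.4] [202.6 342.5] [0.1911 0.2765 0.035 ] [0.1678 0.2839 0.035 ]
top tongs_jaw 0.64 [337.1 200.1  29.1  78.2] [333.8 217.9] [ 0.5121 -0.0393  0.035 ] [ 0.5583 -0.0467  0.035 ]
top tongs_grip 0.66 [203.4 352.4  59.5  64.5] [205.8 337.7] [0.2032 0.2693 0.035 ] [0.1673 0.2733 0.035 ]
side tongs 0.89 [473.9 402.6 125.1 134.1] [465.1 394.8] [0.1746 0.3321 0.035 ] [0.1629 0.3432 0.035 ]
side tongs 0.83 [285.2 164.6 126.2  39. ] [284.9 166.7] [ 0.5541 -0.2268  0.035 ] [ 0.5554 -0.236   0.035 ]
side tongs_jaw 0.62 [473.4 402.3 125.7 139.4] [464.3 394.1] [0.1756 0.3309 0.035 ] [0.1636 0.3428 0.035 ]
side tongs_jaw 0.6 [283.8 165.4 126.6  33.7] [283.8 166.6] [ 0.5568 -0.2267  0.035 ] [ 0.5579 -0.2319  0.035 ]
side tongs_grip 0.84 [286.3 164.5 124.   31. ] [284.7 166.7] [ 0.5545 -0.2266  0.035 ] [ 0.553  -0.2369  0.035 ]
wrist roll_center 0.61 [311.2 371.1  55.6  56.3] [312.1 368.1] [ 0.6184 -0.0312  0.035 ] [ 0.6216 -0.032   0.035 ]
wrist roll_center 0.25 [424.1 360.2 331.6 125.1] [399.1 345.5] [0.5964 0.0421 0.035 ] [0.6118 0.0649 0.035 ]
wrist tongs 0.58 [314.1 239.6 172.7 388.6] [312.7 239.8] [ 0.5022 -0.0296  0.035 ] [ 0.5021 -0.0286  0.035 ]
wrist tongs_jaw 0.56 [313.2 238.5 175.6 388.3] [312.7 240. ] [ 0.5024 -0.0296  0.035 ] [ 0.5012 -0.0292  0.035 ]
wrist tongs_grip 0.83 [314.1 237.4 174.7 394.5] [312.7 240. ] [ 0.5024 -0.0296  0.035 ] [ 0.5004 -0.0286  0.035 ]
```

View pics/b2.png

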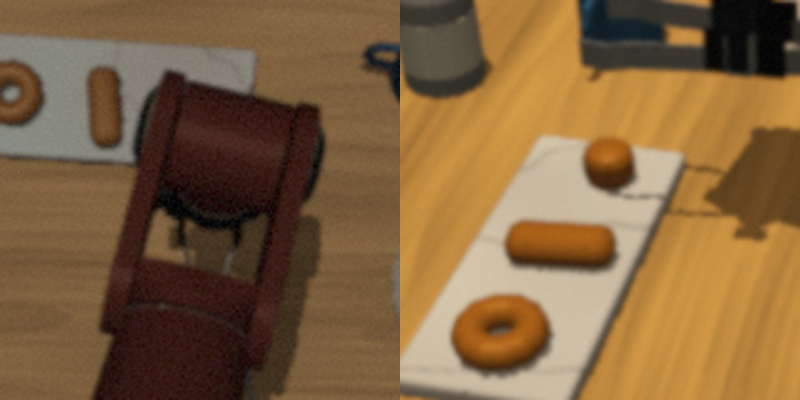

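View pics/b_wrist.png

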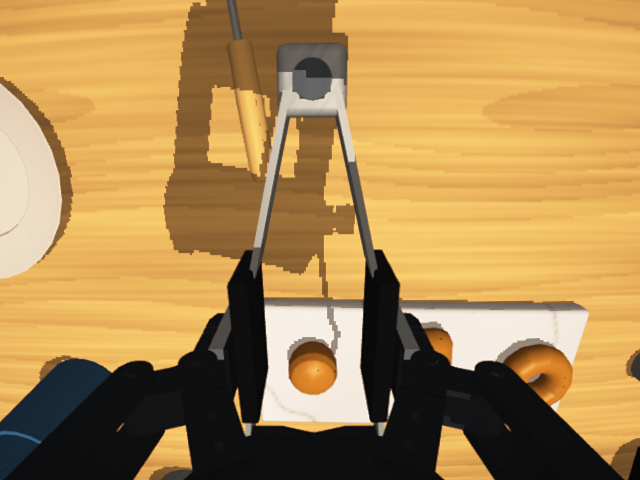

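The side view shows the row on the board as round roll, finger roll, bagel. The wrist view shows the tongs held level and the roll at (312,368). Merging the views puts the roll at about (0.619, -0.031).

```bash
python3 - <<'E'
from h import *
from scipy.optimize import least_squares
T=optics.camera_info("top");S=optics.camera_info("side");W=optics.camera_info("wrist")
f=lambda X:np.r_[(proj(T,X)[0]-(331.5,176))/503,(proj(S,X)[0]-(234.5,213))/538,(proj(W,X)[0]-(312,369.5))/361*.5].ravel()
r=least_squares(f,[.62,-.03,.035]);print(r.x.round(4),(r.fun*500).round(1))
p,R,s=tool();h=onplane(W,(312,78),p[2]+.0015+.024);print("hinge in tool",R.inv().apply(h-p).round(4))
go([.519,-.031,.15],np.pi);go([.519,-.031,.0225],np.pi)
E
```

```text
[ 0.6187 -0.0316  0.036 ] [ 0.3  0.7 -0.9 -0.4  0.1 -0.3]
hinge in tool [ 0.0952 -0.0012 -0.0255]
pos [ 0.4998 -0.0286  0.1492] yaw 3.1334 z [ 0.  0. -1.] -> [array([-0.0241, -0.0029, -0.001 ]), array([ 0.    ,  0.    , -0.0054])] F [-0.1 -0.1 -2.4] w 0.666 g 7.7 t 7.35
pos [ 0.4998 -0.0286  0.1492] yaw 3.1334 z [ 0.  0. -1.] -> [array([-0.0241, -0.0029,  0.1584]), array([ 0.    ,  0.    , -0.0054])] F [-0.1 -0.1 -2.4] w 0.666 g 7.7 t 7.35
```

```bash
python3 -m inch '[{"dx":-0.024,"dy":-0.002,"dz":0.0,"rx":0,"ry":0,"rz":-0.005},{"dx":-0.024,"dy":-0.002,"dz":0.03,"rx":0,"ry":0,"rz":-0.005},{"dx":-0.024,"dy":-0.002,"dz":0.07,"rx":0,"ry":0,"rz":-0.005},{"dx":-0.024,"dy":-0.002,"dz":0.1,"rx":0,"ry":0,"rz":-0.005},{"dx":-0.024,"dy":-0.002,"dz":0.1,"rx":0,"ry":0,"rz":-0.005}]' 0.33
python3 - <<'E'
from h import *
go([.519,-.0316,.0225],np.pi)
im=optics.grab_frame("wrist");s=optics.grab_frame("side")
s=cv2.resize(s[130:280,180:330],(480,480),interpolation=2)
cv2.imwrite("pics/c.png",np.hstack([im[60:,150:470],np.zeros((420,8,3),np.uint8),s[:420,:460]])[:,:,::-1])
E
```

```text
time: 7.85
tool_pos: [0.5157, -0.0298, 0.065]
tool_rot: [-0.004, 0.0, 1.0, 0.001]
contact_force: [-0.4, 0.5, -2.0]
gripper_width: 0.667
grasp_force: 7.7
pos [ 0.5157 -0.0298  0.065 ] yaw 3.1407 z [-0.0083  0.0017 -1.    ] -> [array([-0.0046, -0.0024,  0.0531]), array([ 0.0011, -0.0055, -0.0006])] F [-0.4  0.5 -2. ] w 0.667 g 7.7 t 7.85
```

View pics/c.png

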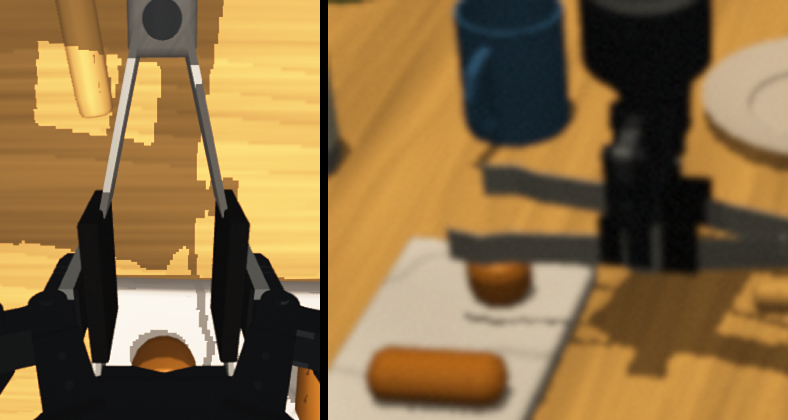

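The roll sits centred between the arms, at (163,355) in the left crop, and the jaws are above it. I'll finish the descent.

```bash
python3 -m inch '[{"dx":-0.001,"dy":-0.002,"dz":0.015,"rx":0,"ry":0,"rz":0},{"dx":-0.001,"dy":-0.002,"dz":0.03,"rx":0,"ry":0,"rz":0},{"dx":-0.001,"dy":-0.002,"dz":0.045,"rx":0,"ry":0,"rz":0},{"dx":-0.001,"dy":-0.002,"dz":0.055,"rx":0,"ry":0,"rz":0},{"dx":-0.001,"dy":-0.002,"dz":0.055,"rx":0,"ry":0,"rz":0}]' 0.33
python3 -m inch '[{"dx":0,"dy":0,"dz":0,"rx":0,"ry":0,"rz":0},{"dx":0,"dy":0,"dz":0,"rx":0,"ry":0,"rz":0}]' 0.33
python3 - <<'E'
from h import *
go([.519,-.0316,.0225],np.pi)
E
```

```text
time: 8.45
tool_pos: [0.5182, -0.0317, 0.0232]
tool_rot: [-0.002, 0.0, 1.0, 0.0]
contact_force: [-0.8, 0.2, -1.1]
gripper_width: 0.666
grasp_force: 7.7
time: 8.65
tool_pos: [0.5202, -0.0321, 0.0257]
tool_rot: [0.0, 0.0, 1.0, -0.0]
contact_force: [0.6, 0.9, -1.1]
gripper_width: 0.668
grasp_force: 7.7
pos [ 0.5202 -0.0321  0.0257] yaw 3.1409 z [ 9.e-04 -2.e-04 -1.e+00] -> [array([0.0015, 0.0006, 0.0039]), array([-0.0001,  0.0006, -0.0005])] F [ 0.6  0.9 -1.1] w 0.668 g 7.7 t 8.65
```

```bash
Z='see rows'; python3 -m inch '[{"dx":0,"dy":0,"dz":0,"rx":0,"ry":0,"rz":0},{"dx":0,"dy":0,"dz":0,"rx":0,"ry":0,"rz":0},{"dx":0,"dy":0,"dz":0,"rx":0,"ry":0,"rz":0}]' 0.1
python3 -m inch '[{"dx":0,"dy":0,"dz":0,"rx":0,"ry":0,"rz":0},{"dx":0,"dy":0,"dz":0,"rx":0,"ry":0,"rz":0}]' 0.04
python3 -m inch '[{"dx":0,"dy":0,"dz":0,"rx":0,"ry":0,"rz":0},{"dx":0,"dy":0,"dz":0,"rx":0,"ry":0,"rz":0}]' 0.0
```

```text
time: 8.95
tool_pos: [0.52, -0.032, 0.0255]
tool_rot: [0.0, 0.0, 1.0, -0.0]
contact_force: [0.1, -0.4, -0.6]
gripper_width: 0.551
grasp_force: 8.8
time: 9.15
tool_pos: [0.5198, -0.032, 0.0252]
tool_rot: [0.0, 0.0, 1.0, 0.0]
contact_force: [-0.1, -0.7, -0.8]
gripper_width: 0.519
grasp_force: 9.0
time: 9.35
tool_pos: [0.5197, -0.032, 0.0252]
tool_rot: [-0.0, 0.0, 1.0, -0.0]
contact_force: [-0.6, 0.2, -1.8]
gripper_width: 0.505
grasp_force: 12.9
```

Jaw contact came at about 43 mm over the grips. I'll tighten towards 30 N.

```bash
python3 -m inch '[{"dx":0,"dy":0,"dz":0,"rx":0,"ry":0,"rz":0},{"dx":0,"dy":0,"dz":0,"rx":0,"ry":0,"rz":0}]' -0.03
python3 -m inch '[{"dx":0,"dy":0,"dz":0,"rx":0,"ry":0,"rz":0},{"dx":0,"dy":0,"dz":0,"rx":0,"ry":0,"rz":0}]' -0.06
```

```text
time: 9.55
tool_pos: [0.5197, -0.032, 0.0252]
tool_rot: [-0.0, 0.0, 1.0, -0.0]
contact_force: [-1.5, -0.2, -0.4]
gripper_width: 0.491
grasp_force: 31.2
time: 9.75
tool_pos: [0.5197, -0.032, 0.0252]
tool_rot: [-0.0, 0.0, 1.0, -0.0]
contact_force: [-0.3, -0.5, 0.2]
gripper_width: 0.485
grasp_force: 52.5
```

52 N is above the recommended range, so I'll ease back and then lift.

```bash
python3 -m inch '[{"dx":0,"dy":0,"dz":0,"rx":0,"ry":0,"rz":0},{"dx":0,"dy":0,"dz":0,"rx":0,"ry":0,"rz":0}]' -0.035
python3 -m inch '[{"dx":0,"dy":0,"dz":-0.01,"rx":0,"ry":0,"rz":0},{"dx":0,"dy":0,"dz":-0.03,"rx":0,"ry":0,"rz":0},{"dx":0,"dy":0,"dz":-0.06,"rx":0,"ry":0,"rz":0},{"dx":0,"dy":0,"dz":-0.1,"rx":0,"ry":0,"rz":0},{"dx":0,"dy":0,"dz":-0.13,"rx":0,"ry":0,"rz":0}]' -0.035
python3 - <<'E'
from h import *
T=optics.camera_info("top");S=optics.camera_info("side")
go([.519,-.0316,.0225],np.pi)
s=optics.grab_frame("side")
for n in("roll_center",): print([(d["bbox"],d["confidence"]) for d in nets.boxes_of("side",n)][:3], proj(S,[.62,-.032,.14]))
cv2.imwrite("pics/d.png",s[:,:,::-1])
for c in("top","side"):
    i=optics.camera_info(c)
    # plate candidates from first pictures
    im=cv2.imread(f"pics/{c}0.png")
    if c=="top": optics.grab_frame("top")
    for d in nets.outline_of(c,"plate")[:3]:
        if d["pixels"].sum()<200: continue
        ct=max(cv2.findContours(d["pixels"].astype(np.uint8),0,2)[0],key=len)
        pts=np.array([onplane(i,p[0],.018)[:2] for p in ct],np.float32)
        print(c,round(d["confidence"],2),np.round(d["bbox"]),cv2.minEnclosingCircle(pts))
E
```

```text
time: 9.95
tool_pos: [0.5197, -0.032, 0.0252]
tool_rot: [-0.0, 0.0, 1.0, 0.0]
contact_force: [-1.0, 0.1, 0.2]
gripper_width: 0.484
grasp_force: 47.2
time: 10.45
tool_pos: [0.5203, -0.0321, 0.1315]
tool_rot: [0.001, 0.0, 1.0, -0.0]
contact_force: [0.7, -0.7, -1.2]
gripper_width: 0.484
grasp_force: 47.2
pos [ 0.5203 -0.0321  0.1315] yaw 3.1408 z [ 1.9e-03 -3.0e-04 -1.0e+00] -> [array([0.0018, 0.0006, 0.1362]), array([-0.0002,  0.0013, -0.0005])] F [ 0.7 -0.7 -1.2] w 0.484 g 47.2 t 10.45
[([228.2, 162.8, 16.7, 7.7], 0.48)] [[228.41449866 168.2089537 ]]
top 0.98 [442. 243.  68.  68.] ((0.45649975538253784, -0.3171728551387787), 0.09156722575426102)
top 0.88 [442. 344. 101. 103.] ((0.2080203741788864, -0.3242988586425781), 0.1258251667022705)
side 0.93 [435. 168. 100.  51.] ((0.20425106585025787, -0.32907697558403015), 0.12624037265777588)
side 0.35 [230. 163.  20.  15.] ((0.6913345456123352, -0.24121247231960297), 0.030514325946569443)
```

View pics/d.png

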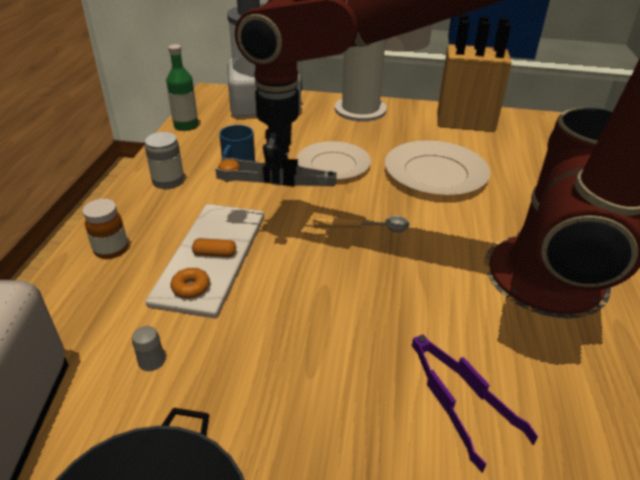

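The side view at (228,163) shows the roll lifted in the jaws, with the other goods undisturbed. The plate centre is at about (0.455, -0.316) with a radius of 92 mm, which fits the small plate. I'll ease the grip slightly and carry the roll over.

```bash
python3 -m inch '[{"dx":0,"dy":0,"dz":-0.01,"rx":0,"ry":0,"rz":0},{"dx":0.01,"dy":-0.02,"dz":-0.02,"rx":0,"ry":0,"rz":0},{"dx":0.03,"dy":-0.05,"dz":-0.03,"rx":0,"ry":0,"rz":0},{"dx":0.055,"dy":-0.095,"dz":-0.044,"rx":0,"ry":0,"rz":0},{"dx":0.08,"dy":-0.14,"dz":-0.044,"rx":0,"ry":0,"rz":0}]' -0.022
python3 - <<'E'
from h import *
go([.355,-.316,.166],np.pi)
E
```

```text
time: 11.2
tool_pos: [0.4554, -0.1449, 0.1651]
tool_rot: [0.0, -0.0, 1.0, -0.0]
contact_force: [0.7, -1.1, -1.2]
gripper_width: 0.489
grasp_force: 34.6
pos [ 0.4554 -0.1449  0.1651] yaw -3.1408 z [ 9.e-04 -6.e-04 -1.e+00] -> [array([ 0.1256, -0.2138, -0.0011]), array([-0.0004,  0.0006,  0.0005])] F [ 0.7 -1.1 -1.2] w 0.489 g 34.6 t 11.2
```

```bash
python3 -m inch '[{"dx":0.025,"dy":-0.043,"dz":0,"rx":0,"ry":0,"rz":0},{"dx":0.05,"dy":-0.086,"dz":0,"rx":0,"ry":0,"rz":0},{"dx":0.075,"dy":-0.13,"dz":0,"rx":0,"ry":0,"rz":0},{"dx":0.1,"dy":-0.17,"dz":0,"rx":0,"ry":0,"rz":0},{"dx":0.115,"dy":-0.19,"dz":0,"rx":0,"ry":0,"rz":0}]' -0.022
python3 -m inch '[{"dx":0,"dy":0,"dz":0,"rx":0,"ry":0,"rz":0},{"dx":0,"dy":0,"dz":0,"rx":0,"ry":0,"rz":0},{"dx":0,"dy":0,"dz":0,"rx":0,"ry":0,"rz":0}]' -0.022
python3 - <<'E'
from h import *
go([.355,-.316,.166],np.pi)
E
```

```text
time: 11.7
tool_pos: [0.3616, -0.2975, 0.1634]
tool_rot: [-0.001, 0.002, 1.0, 0.0]
contact_force: [1.2, 0.0, -1.7]
gripper_width: 0.489
grasp_force: 34.6
time: 12.0
tool_pos: [0.3638, -0.2949, 0.1638]
tool_rot: [-0.0, -0.0, 1.0, 0.001]
contact_force: [0.3, 0.0, -1.7]
gripper_width: 0.49
grasp_force: 34.6
pos [ 0.3638 -0.2949  0.1638] yaw -3.1413 z [-5.0e-04  1.1e-03 -1.0e+00] -> [array([ 0.011 , -0.0263, -0.0028]), array([ 0.0007, -0.0003,  0.0002])] F [ 0.3  0.  -1.7] w 0.49 g 34.6 t 12.0
```

```bash
python3 -m inch '[{"dx":0.005,"dy":-0.012,"dz":-0.002,"rx":0,"ry":0,"rz":0},{"dx":0.011,"dy":-0.026,"dz":-0.003,"rx":0,"ry":0,"rz":0},{"dx":0.011,"dy":-0.026,"dz":-0.003,"rx":0,"ry":0,"rz":0},{"dx":0.011,"dy":-0.026,"dz":-0.003,"rx":0,"ry":0,"rz":0},{"dx":0.011,"dy":-0.026,"dz":-0.003,"rx":0,"ry":0,"rz":0}]' -0.022
python3 - <<'E'
from h import *
from scipy.optimize import least_squares
go([.355,-.316,.166],np.pi)
ims={}
for c in("top","side"):
    i=optics.camera_info(c);ims[c]=optics.grab_frame(c)
    for n in("roll_center","plate"):
        for d in nets.outline_of(c,n)[:2]: print(c,n,round(d["confidence"],2),np.round(d["bbox"],1))
    print(proj(i,[[.454,-.316,.177],[.455,-.316,.018]]).round(1).tolist())
a=cv2.resize(ims["top"][180:310,370:500],(400,400),interpolation=2);b=cv2.resize(ims["side"][60:220,260:420],(400,400),interpolation=2)
cv2.imwrite("pics/e.png",np.hstack([a,b])[:,:,::-1])
E
```

```text
time: 12.5
tool_pos: [0.3547, -0.3166, 0.1667]
tool_rot: [0.0, 0.0, 1.0, 0.0]
contact_force: [-0.7, 0.4, -1.0]
gripper_width: 0.493
grasp_force: 34.6
pos [ 0.3547 -0.3166  0.1667] yaw 3.1407 z [ 0.e+00  3.e-04 -1.e+00] -> [array([-0.0003,  0.0007,  0.0009]), array([ 0.0002,  0.    , -0.0006])] F [-0.7  0.4 -1. ] w 0.493 g 34.6 t 12.5
top roll_center 0.83 [459.1 235.9  16.   21.9]
top plate 0.93 [445.9 346.3  94.   93.4]
top plate 0.77 [442.8 242.2  69.7  63.6]
[[458.5, 236.9], [440.2, 244.1]]
side roll_center 0.66 [335.1  91.9  14.7  11.8]
side plate 0.87 [336.2 163.9  72.2  36.9]
side plate 0.67 [430.6 167.9  89.5  55.6]
[[335.5, 96.1], [332.9, 157.8]]
```

View pics/e.png

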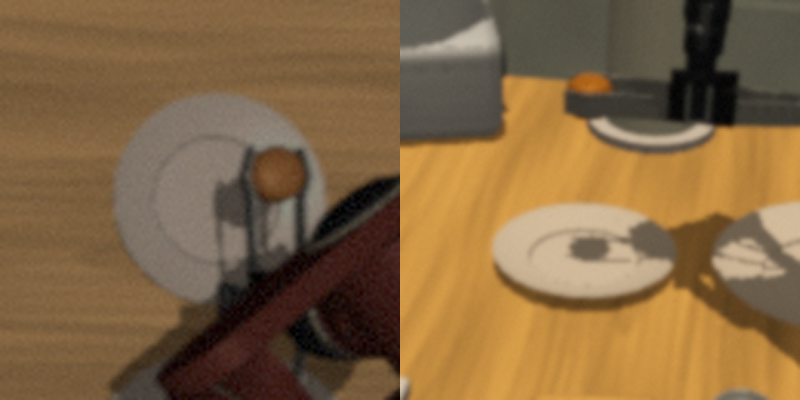

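The top view shows the roll at (459,236), where it should be held, and the side view shows it clear above the plate. The two cameras disagree slightly on the plate centre, so I'll check by fitting the projected rim.

```bash
python3 - <<'E'
from h import *
a=np.linspace(0,6.28,200)
def bb(c,X,z=.018,r=.09):
    p=proj(optics.camera_info(c),np.c_[X[0]+r*np.cos(a),X[1]+r*np.sin(a),0*a+z]);return np.r_[(p.min(0)+p.max(0))/2,np.ptp(p,axis=0)]
from scipy.optimize import least_squares
for c,m in(("top",(441.5,243.7)),("side",(334.5,162.5))):
    r=least_squares(lambda X:bb(c,X)[:2]-m,[.45,-.31]);print(c,r.x,bb(c,r.x))
go([.353,-.312,.166],np.pi)
E
```

```text
top [ 0.45691055 -0.31951537] [441.5        243.7         69.4595122   69.44149573]
side [ 0.44889442 -0.29976149] [334.5        162.5         75.19058845  38.56021447]
pos [ 0.3548 -0.3165  0.1667] yaw 3.141 z [ 0.  0. -1.] -> [array([0.0022, 0.0057, 0.0009]), array([ 0.    ,  0.    , -0.0004])] F [-1.4 -0.5 -1.2] w 0.487 g 34.6 t 12.8
```

The two plate estimates bracket the roll's position, which is within about 1 to 1.5 cm of either on a 180 mm plate. The grip is steady at 34.6 N, so I'll hand in.

```bash
python3 -c "
from plant import ticket
print(ticket.job_done())"
```

```text
the job is handed in; nothing more can be done
None
```

I handed the job in with the steel tongs holding the roll at 34.6 N, its centre about 16 cm above the smaller plate and within about 1 to 2 cm of its middle (my two camera estimates of the centre differ by 2 cm); the grip briefly reached 52 N before I eased it back.

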